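Clamp a brass blank in the letter-stamping jig

ROBOT

A 7-joint arm with a two-finger parallel gripper is mounted at the origin on a cart in front of the work surface, level with it; the furniture and walls round the work are solid. World frame = base frame: x ahead of the robot, y to its left, z up, the work surface at z = 0. Lengths are in m, angles in rad, forces in N, time in s.
With the tool pointing down it reaches from about 0.425 to 0.925 m from the base axis. Payload 6.8 kg.
Tool frame: the origin (TCP) lies on the centre line of the jaws, within the pads' length; the fingertips stand 17 mm ahead of it and the grasp point (between the pads) lies 2 mm behind it; z points along the fingers, x is the direction in which the jaws open and shut, and the axes are right-handed (so a half turn about z gives the same grasp; the last joint's range is limited). The gripper opens to 85 mm and grips with 20 to 120 N. Pads are 22 mm wide; open, the fingers measure 114 mm over their backs; the gripper's body (76 mm by 85 mm) begins 54 mm behind the grasp point. The pads swing forward as they close: fully open they stand 13 mm farther back than shut.
Start: joints at [-1.382, 0.477, 0.022, 1.555, -0.011, 1.109, -0.083], TCP at [0.197, 0.646, 0.248] pointing down, gripper open.
Joint ranges: [-2.96, 2.96], [-0.34, 2.1], [-1.41, 1.46], [0.24, 2.44], [-1.37, 4.51], [0.17, 1.92], [-2.96, 2.96]. Speed limits (rad/s): [2.39, 2.39, 3.14, 3.14, 3.14, 3.14, 3.14].

INTERFACE

Orientations are given as a unit quaternion [w, x, y, z].
In Python, from station import status, read_camera, camera_model, bot gives the robot as it stands.
- The arm moves only by the tool arm_command, never from a script. Its argument "series" is a list of rows, each a list of 3 entries, a list of its own where there are three numbers: the finger opening in mm, from 0 to 85.4, then the shift along the tool's x, y, z in mm, then the turn about the tool's z in rad. In form: [[gripper, [dx, dy, dz], roll], ...]. A call has 1 to 8 rows; each row is the pose to reach, as a shift and turn from the pose commanded when the call began, along the tool's axes at that moment; what a row does not reach only later rows make up. A row lasts 1/8 s, in which the tool goes at most 62.5 mm and 10.7 degrees, less where a joint would pass 70% of its speed; a pose out of reach is approached as far as the arm can. A call with a gripper value outside its range is refused whole. The fingers move at their own pace and stop on an object; "squeeze" is the grip in N (left out, the last holds). Time passes only in rows, so rows that repeat a pose let the fingers close. It gives the time, the measured TCP pose, the force and the opening at its end, in the units of the state.
- status.get_obs(): the state, without advancing time (a new reading comes with each control period).
- read_camera(name): name is "scene" or "top" or "wrist"; returns the picture (480x640x3 uint8, blue, green, red); there is no depth.
- camera_model(name): a dict with "fov_y" (degrees; the focal length in pixels is half the picture's height over the tangent of half this angle, whatever the lens; pixels are square), "cx", "cy" (the principal point, pixels), "R" (3x3) and "t" (3): a world point X has camera coordinates R X + t. Camera axes: x right, y down, z forward; pixel columns grow to the right and rows downward; lengths in m; the calibration is good to about 2 mm. A picture is of the moment at which its call begins: read the wrist's pose just before it. camera_model takes no time and is no camera call; for the wrist camera it gives the pose at the moment of the call.
- bot.hand_in(): hands the job in, once; it reports no verdict.
The state is a dict: "t": time; "q": joint angles; "joint_vel": joint speeds; "joint_torque": joint torques, N m; "eef_pos": TCP position; "tool_rot": TCP orientation; "contact_force": force on the tool from outside, world axes, zero at the start; "torque": the same for the moment, N m; "gripper_width": opening from 0.0 (shut) to 1.0 (fully open).
Only numpy, scipy, OpenCV 4.12 (cv2) and the standard library are available. Lean on these libraries where they do the work, as an engineer would, in place of code of your own. Each camera call takes 0.05 s, during which the arm holds its last target.

TASK

Set the brass blank up for letter stamping by gently pushing it along the jig, not gripping or lifting it: push it back until its long side lies flat against the rear fence, and slide it left along the fence until its end butts against the end stop. Only when the blank is home in that corner, push the clamp lever, likewise without gripping it, all the way round to its stop so that the cam grips the blank. Leave the punch set, the loose punch, the hammer and the brush where they are.

Things in the scene. Friction and masses are not known exactly. Their poses are not given: they have to be found in the camera images.
- jig: Letter-stamping jig, fixed to the bench: steel plate 170 (x) x 270 (y) x 10 mm thick. Origin at the centre of its underside, on the bench; x points away from the robot to the rear fence, y left along the fence, z up. Its lever swings between two 6 mm dowels, 26 mm high, 40 mm from the pivot. Otherwise only fence, stop, clamp and blank stand on the plate.
- fence (a point): Middle of the foot of the rear fence's face, at jig x = 65 mm on the plate's upper surface (10 mm above the bench); axes as the jig's. The fence is a dark steel bar, 228 mm long in y, 18 mm thick, 14 mm above the plate; screw heads stand 4 mm more.
- corner (a point): Inner corner of fence and end stop, at jig x = 65, y = 90 mm on the plate's upper surface; axes as the jig's. The end stop is a dark bar 16 mm thick, 14 mm high above the plate, that reaches 68 mm forward from the fence's left end. The seated blank fills x from -50 to 0 and y from -90 to 0 mm here.
- nest (a point): Point on the plate's upper surface where the blank's origin must finally lie (25 mm in front of the fence, 45 mm right of the end stop); axes as the jig's.
- blank: Loose brass blank, 50 (x) x 90 (y) x 12 mm thick, about 0.45 kg, two small fixing holes. Origin at the centre of its underside, z up, long side along its y. It starts lying flat on the jig's plate to the right of its nest, askew by up to 0.25 rad, clear of fence and clamp; smooth, it slides with 1 to 3 N of push; about 10 N seats it squarely.
- clamp_lever (a joint): Swing of the clamp lever about its upright pivot, rad, counter-clockwise from above: 0 open, 1.92 the stop, locked just over centre. From the pivot, in the jig's frame, the lever points to (cos a, sin a), a = 2.18 + joint value: open front left, half way to the robot, locked front right. Starts at 0 to 0.2, stays where left; takes 1 N at the grip, up to 5 N in the last third.
- pivot (a point): The lever's pivot axis, on the plate's upper surface: 71.5 mm in front of the fence face and 43 mm right of the stop face.
- grip (a point): Middle of the upright black grip at the lever's end, 95 mm from the pivot: round, 19 mm thick, from 27 to 64 mm above the plate; this point is 47 mm above the plate (57 mm above the bench). The steel lever under it is 12 mm wide, 17 to 26 mm above the plate. Sideways pushes on the grip turn the lever.
- cam (a point): Centre of the dark eccentric disc under the lever, radius 17 mm, 1.5 to 16.5 mm above the plate. It is one piece with the lever and turns about the pivot, 5 mm off this point. Open, it leaves about 5 mm in front of a blank lying against the fence; locked, it presses the blank to the fence.
- punch_set: Bystander: black two-step block of letter punches, 38 x 72 x 61 mm, standing behind the jig near its left end, loose. Origin at the centre of its underside.
- loose_punch: Bystander: one dark steel letter punch lying on the bench in front of the jig, 8 x 63 x 8 mm, loose. Origin at the centre of its underside.
- hammer: Bystander: hammer with an ash handle lying left of the jig, 94 x 288 x 28 mm, loose. Origin at the centre of its underside.
- brush: Bystander: wooden brass-wire brush lying behind the fence, 17 x 178 x 22 mm, loose. Origin at the centre of its underside.
Not all that is in view belongs to the job. Leave any red look-alike of the blank alone.

How it is judged:
By the outcome, as a careful person would: the job done as asked, in the order asked, and still so for the second after the job is handed in, with the robot touching nothing.
It also fails if it takes over 54 s, if anything falls off the work surface, if the arm or the gripper's body presses on something with over 40 N, if the wrist force passes 120 N, or if a joint passes its speed limit or range.

## Working session

There is one attempt and no reset: what is moved stays moved. The work goes in short steps, Python scripts to look and compute and a tool call to move; the robot and the scene stay as the last step left them, time stands still between calls to the robot, and variables do not carry over. Pictures are saved under pics/ and viewed, and the job is handed in when it is done.

Besides the shell and the picture viewer there is one more tool, called after "Emit:" as a command line: name --argument value ..., lists and objects as JSON in quotes. arm_command: Moves the arm, as the interface text tells. Its arguments: {"type":"object","properties":{"series":{"type":"array"},"squeeze":{"type":"number"}},"required":["series"]}

```bash
ls; mkdir -p pics
python3 - <<'E'
from station import status, read_camera, camera_model, bot
import cv2, numpy as np
np.set_printoptions(precision=4,suppress=True)
o=status.get_obs(); print(o)
for n in ("scene","top"):
    m=camera_model(n); print(n,m)
    cv2.imwrite(f"pics/{n}0.png",read_camera(n))
E
```

```text
pics
{'t': 0.0, 'q': array([-1.3821,  0.4778,  0.0223,  1.5565, -0.0115,  1.1093, -0.0831]), 'joint_vel': array([ 0.0013, -0.0006, -0.0019, -0.0029, -0.0023,  0.0009, -0.    ]), 'joint_torque': array([ -0.0005, -59.6442,   1.6078, -28.1197,   0.0125,   0.0093,
        -0.    ]), 'eef_pos': array([0.1972, 0.6449, 0.2473]), 'tool_rot': array([ 0.0006,  0.8039,  0.5948, -0.0007]), 'contact_force': array([ 0.1135,  0.1506, -0.0124]), 'torque': array([-0.0145, -0.0115,  0.0283]), 'gripper_width': 0.9977468110671162}
scene {'fov_y': 44.07272342565483, 'cx': 319.79848263470507, 'cy': 241.38761113783983, 'R': array([[ 0.7535, -0.6574,  0.0134],
       [-0.4702, -0.553 , -0.6878],
       [ 0.4596,  0.5119, -0.7257]]), 't': array([-0.3435,  0.4264,  0.5719])}
top {'fov_y': 43.100980403211054, 'cx': 319.7049072858345, 'cy': 248.80917903190908, 'R': array([[ 0.0164, -0.9998,  0.0097],
       [-0.983 , -0.0179, -0.1826],
       [ 0.1827, -0.0066, -0.9831]]), 't': array([0.1456, 0.6048, 1.0859])}
```

View pics/scene0.png

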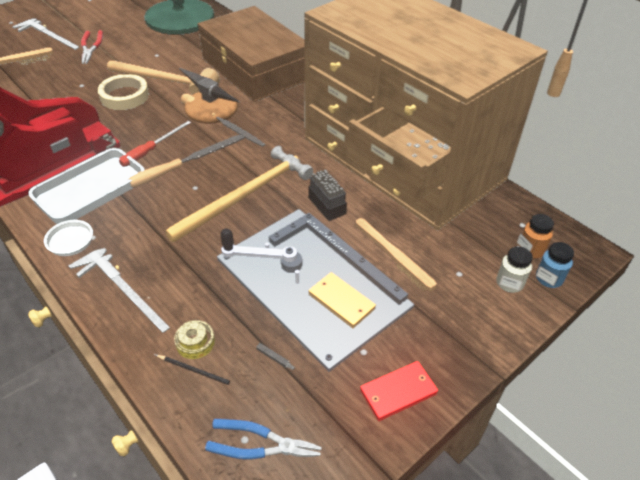

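View pics/top0.png

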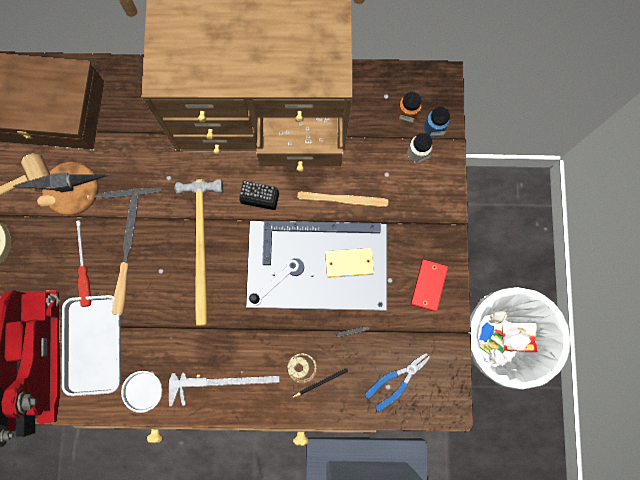

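Top view: the gray jig spans about (247,222)-(387,310), with the yellow brass blank at (349,262). The lever pivot is at (296,267) and its black grip at (254,298). Candidates for the blank:
- Yellow plate at (349,262), lying on the jig. This is the one.
- Red look-alike at (430,285), lying on the bench. Leave it alone.
- Brass tape ring at (302,367), not a plate.

Next I'll measure and check a close crop.

```bash
cat > h.py <<'E'
from station import status, read_camera, camera_model, bot
import cv2, numpy as np
np.set_printoptions(precision=4,suppress=True)
def K(m):
    f=240/np.tan(np.radians(m["fov_y"]/2)); return f
def ray(m,u,v,z):
    f=K(m); d=np.array([(u-m["cx"])/f,(v-m["cy"])/f,1.]); R=np.array(m["R"]);t=np.array(m["t"])
    c=-R.T@t; w=R.T@d; return c+w*(z-c[2])/w[2]
def proj(m,X):
    f=K(m); p=np.array(m["R"])@np.array(X)+m["t"]; return np.array([f*p[0]/p[2]+m["cx"],f*p[1]/p[2]+m["cy"]])
def quad(mask):
    cs,_=cv2.findContours(mask.astype(np.uint8)*255,cv2.RETR_EXTERNAL,cv2.CHAIN_APPROX_NONE)
    c=max(cs,key=cv2.contourArea); return c,cv2.minAreaRect(c)
E
python3 - <<'E'
from h import *
im=cv2.imread("pics/top0.png"); m=camera_model("top")
cv2.imwrite("pics/top0c.png",cv2.resize(im[210:320,230:400],None,fx=4.6,fy=4.6,interpolation=cv2.INTER_CUBIC))
hsv=cv2.cvtColor(im,cv2.COLOR_BGR2HSV)
roi=np.zeros(im.shape[:2],bool); roi[205:330,235:400]=1
br=roi&(hsv[...,0]>18)&(hsv[...,0]<35)&(hsv[...,1]>70)&(hsv[...,2]>150)
c,r=quad(br); 
P=np.array([ray(m,*p,0.022)[:2] for p in c[:,0]])
rr=cv2.minAreaRect((P*1000).astype(np.float32)); print("blank",rr)
pl=roi&(hsv[...,1]<60)&(hsv[...,2]>110)
c,r=quad(cv2.morphologyEx(pl.astype(np.uint8),cv2.MORPH_OPEN,np.ones((3,3)))|br)
P=np.array([ray(m,*p,0.010)[:2] for p in c[:,0]])
rr=cv2.minAreaRect((P*1000).astype(np.float32)); print("plate",rr,cv2.boxPoints(rr))
E
```

```text
blank ((559.00634765625, 96.7702407836914), (1.9306334257125854, 88.54544830322266), 5.136836051940918)
plate ((579.5221557617188, 160.8227996826172), (269.1859130859375, 172.1498565673828), 89.79666137695312) [[492.9701  26.5362]
 [665.1189  25.9252]
 [666.0742 295.1094]
 [493.9254 295.7204]]
```

View pics/top0c.png

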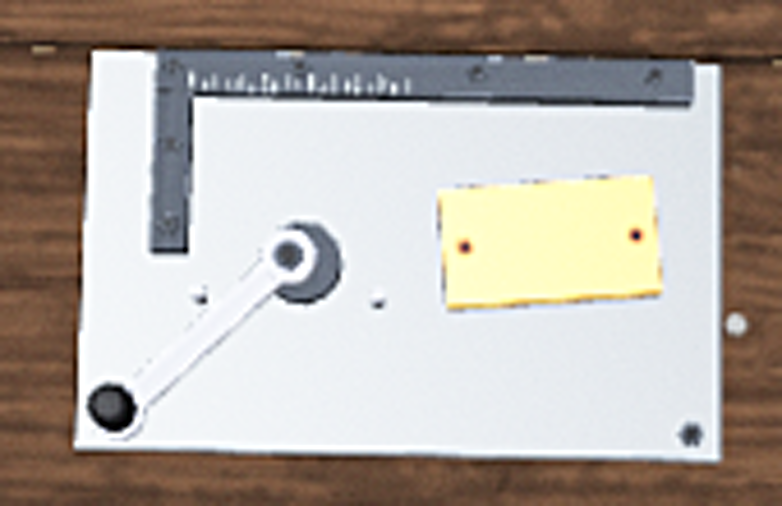

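The crop shows the yellow plate with two small holes on the jig, right of the cam and clear of the fence, so it is the blank. I'll refine the jig lines and the blank pose.

Run:
```python
from h import *
im=cv2.imread("pics/top0.png"); m=camera_model("top")
hsv=cv2.cvtColor(im,cv2.COLOR_BGR2HSV); g=cv2.cvtColor(im,cv2.COLOR_BGR2GRAY).astype(float)
roi=np.zeros(im.shape[:2],bool); roi[205:330,235:400]=1
b=im.astype(int)
br=roi&(b[...,2]-b[...,0]>50)&(b[...,2]>190)
c,r=quad(br)
P=np.array([ray(m,*p,0.022)[:2] for p in c[:,0]]); rr=cv2.minAreaRect((P*1000).astype(np.float32)); print("blank",rr, br.sum())
# subpixel edges along columns / rows
def edge(pts,z):
    Q=np.array([ray(m,u,v,z)[:2] for u,v in pts])*1000; vx,vy,x0,y0=cv2.fitLine(Q.astype(np.float32),cv2.DIST_HUBER,0,.01,.01).ravel(); return (x0,y0,vx,vy)
def vedge(u,v0,v1): # strongest gradient along column
    d=np.diff(g[v0:v1,u]); i=np.argmax(abs(d)); 
    return v0+i+.5
# fence face: columns 275..375, dark->light, rows 225..240
l=edge([(u,vedge(u,226,240)) for u in range(275,320)],0.010);print("fence foot/top?",l, np.degrees(np.arctan2(-l[2],l[3])))
l=edge([(u,vedge(u,302,316)) for u in range(270,370)],0.010);print("front edge",l,np.degrees(np.arctan2(-l[2],l[3])))
def hedge(v,u0,u1):
    d=np.diff(g[v,u0:u1]); i=np.argmax(abs(d)); return u0+i+.5
l=edge([(hedge(v,380,393),v) for v in range(230,300)],0.010);print("right edge",l,np.degrees(np.arctan2(l[3],l[2])))
l=edge([(hedge(v,240,256),v) for v in range(230,285)],0.010);print("left edge",l,np.degrees(np.arctan2(l[3],l[2])))
l=edge([(hedge(v,267,278),v) for v in range(234,260)],0.010);print("stop face",l,np.degrees(np.arctan2(l[3],l[2])))
# grip black
dk=roi&(b.max(2)<60); dk[:285]=0; dk[:,275:]=0
c,_=quad(dk); M=cv2.moments(c); u,v=M['m10']/M['m00'],M['m01']/M['m00']; print("grip px",u,v,"z.074",ray(m,u,v,.074))
print("hub", ray(m,230+289/4.6,210+254/4.6,.04))
```

```text
blank ((582.7451171875, 98.8446044921875), (50.137603759765625, 90.15940856933594), 5.13429069519043) 1126
fence foot/top? (np.float32(645.0154), np.float32(194.92735), np.float32(0.012744396), np.float32(0.99991876)) -0.73021984
front edge (np.float32(494.4687), np.float32(147.25891), np.float32(0.0019391326), np.float32(0.9999981)) -0.11110418
right edge (np.float32(582.6691), np.float32(27.191519), np.float32(0.9999942), np.float32(-0.0033984263)) -0.19471584
left edge (np.float32(573.4223), np.float32(294.9794), np.float32(0.999996), np.float32(0.0028315715)) 0.1622373
stop face (np.float32(616.2484), np.float32(250.53987), np.float32(0.9998212), np.float32(-0.018909648)) -1.0835077
grip px 255.47619047619045 299.3945578231292 z.074 [0.5032 0.2712 0.074 ]
hub [0.5725 0.2062 0.04  ]
```

Jig frame: yaw about 0, centre (579.5, 161), so the fence face is at x=644.5, the stop face at y=251 and the pivot at (573, 208). The blank is at (583, 99), yaw +5°, and the grip at (503, 271). I'll write the move planner next.

```bash
cat >> h.py <<'E'
from scipy.spatial.transform import Rotation as Ro
def state():
    o=status.get_obs(); q=o["tool_rot"]; return o,Ro.from_quat([q[1],q[2],q[3],q[0]])
def plan(X,yaw_deg=None,p0=None,R=None):
    "X in mm world -> shift in tool mm, roll (tool x axis to world yaw)"
    o,R0=state(); R=R0 if R is None else R; p0=o["eef_pos"]*1000 if p0 is None else p0
    d=R.inv().apply(np.array(X)-p0); x=R.as_matrix()[:,0]; y0=np.degrees(np.arctan2(x[1],x[0]))
    r=0 if yaw_deg is None else -np.radians((yaw_deg-y0+180)%360-180)
    return d.round(1),round(float(r),3)
E
python3 - <<'E'
from h import *
o,R=state();print(R.as_matrix())
print(plan((530,99,247),90)); print(plan((530,99,120),90))
E
```

```text
[[ 0.2925  0.9563 -0.0004]
 [ 0.9563 -0.2925 -0.0016]
 [-0.0016  0.0001 -1.    ]]
(array([-424.8,  477.9,    1.2]), -0.297)
(array([-424.6,  477.9,  128.2]), -0.297)
```

Emit:
arm_command --series '[[40, [-60, 30, 0], 0], [40, [-105, 75, 0], -0.05], [40, [-145, 120, 0], -0.1], [40, [-190, 170, 0], -0.15], [40, [-230, 220, 0], -0.2], [40, [-270, 270, 0], -0.25], [40, [-310, 320, 0], -0.297], [40, [-350, 370, 0], -0.297]]' --squeeze 30

```text
t: 1.1
eef_pos: [0.4416, 0.2123, 0.2483]
tool_rot: [-0.0, 0.707, 0.707, 0.0]
contact_force: [1.5, 0.8, 0.8]
gripper_width: 0.465
```

Run:
```python
from h import *
o,R=state();print(o["t"],o["eef_pos"],o["q"],R.as_matrix()[:,0],o["contact_force"])
print(plan((530,99,247),90)); print(plan((530,99,80),90))
```

```text
1.1 [0.4416 0.2123 0.2483] [-0.7583  0.1689  0.2061  1.9985 -0.0417  0.978   1.0399] [-0.0008  1.      0.0002] [1.5392 0.8103 0.7758]
(array([-113.4,   88.3,    1.3]), 0.001)
(array([-113.5,   88.3,  168.3]), 0.001)
```

Emit:
arm_command --series '[[40, [-40, 30, 0], 0], [40, [-80, 60, 30], 0], [40, [-103, 81, 80], 0], [40, [-103, 81, 130], 0], [40, [-103, 81, 160], 0], [40, [-103, 81, 180], 0], [40, [-103, 81, 180], 0]]'

```text
t: 1.98
eef_pos: [0.5206, 0.1108, 0.0668]
tool_rot: [-0.001, 0.707, 0.707, -0.002]
contact_force: [0.3, -0.1, 0.1]
gripper_width: 0.462
```

Run:
```python
from h import *
o,R=state();print(o["t"],o["eef_pos"],R.as_matrix()[:,0],o["contact_force"])
cv2.imwrite("pics/s1.png",cv2.resize(read_camera("scene")[150:400,180:480],None,fx=2.4,fy=2.4))
cv2.imwrite("pics/w1.png",read_camera("wrist"))
```

```text
1.975 [0.5206 0.1108 0.0668] [-0.0002  1.     -0.0013] [ 0.2739 -0.0503  0.0808]
```

View pics/s1.png

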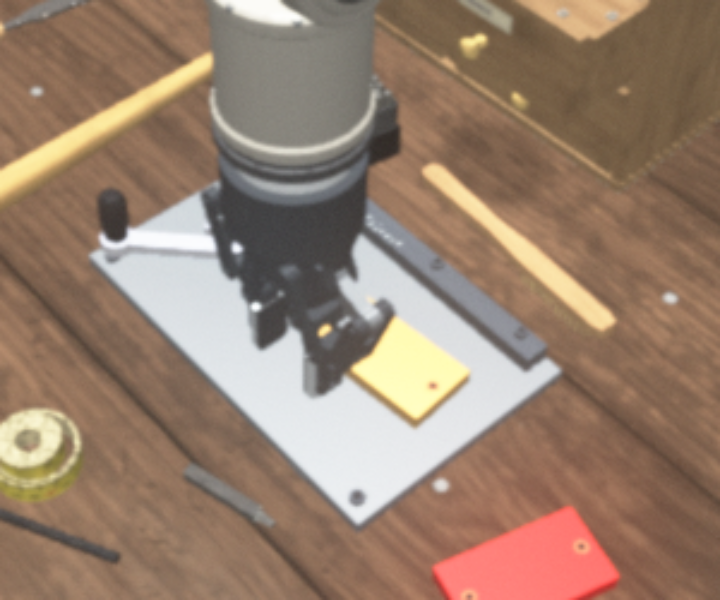

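View pics/w1.png

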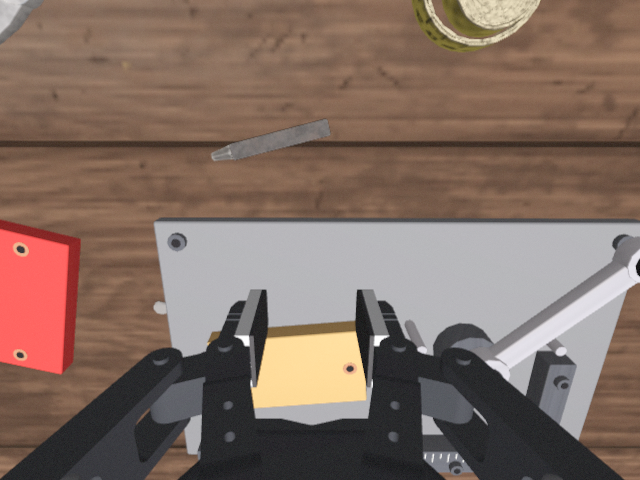

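The fingers are open 40 mm in front of the blank. I'll check the true tip height against the scene picture.

Run:
```python
from h import *
m=camera_model("scene")
for z in (.037,.050,.06):
  for y in (.0908,.076,.131,.146): 
    p=proj(m,(.5096,y,z)); print(z,y,(p-[180,150])*2.4)
print(plan((530,99,40),90))
```

```text
0.037 0.0908 [303.2306 410.8237]
0.037 0.076 [319.8539 426.8324]
0.037 0.131 [259.5803 368.7873]
0.037 0.146 [243.8319 353.6211]
0.05 0.0908 [303.1615 397.4483]
0.05 0.076 [319.9781 413.5184]
0.05 0.131 [259.0208 355.2669]
0.05 0.146 [243.1015 340.0542]
0.06 0.0908 [303.1072 386.9472]
0.06 0.076 [320.0756 403.0636]
0.06 0.131 [258.5817 344.6573]
0.06 0.146 [242.5285 329.4101]
(array([-12.3,   7.8,  28.7]), 0.0)
```

Emit:
arm_command --series '[[40, [-6, 4, 10], 0], [40, [-12, 8, 20], 0], [40, [-12, 8, 30], 0], [40, [-12, 8, 36], 0], [40, [-12, 8, 36], 0]]'

```text
t: 2.7
eef_pos: [0.5294, 0.0993, 0.0317]
tool_rot: [-0.0, 0.707, 0.707, -0.001]
contact_force: [0.8, -0.3, 1.3]
gripper_width: 0.47
```

Run:
```python
from h import *
o,R=state();print(o["t"],o["eef_pos"],o["contact_force"])
cv2.imwrite("pics/s2.png",cv2.resize(read_camera("scene")[230:340,260:400],None,fx=5,fy=5,interpolation=cv2.INTER_CUBIC))
m=camera_model("scene");e=o["eef_pos"]
for z in (.010,.014,.018,.022): print(z,(proj(m,(e[0]-.011,e[1]-.02,z))-[260,230])*5,(proj(m,(e[0]-.011,e[1]+.02,z))-[260,230])*5)
```

```text
2.7 [0.5294 0.0993 0.0317] [ 0.7656 -0.3416  1.2596]
0.01 [281.6917 520.5093] [191.8719 433.619 ]
0.014 [281.8212 512.4064] [191.6955 425.4158]
0.018 [281.9517 504.2473] [191.518  417.1571]
0.022 [282.083  496.0314] [191.3392 408.8423]
```

View pics/s2.png

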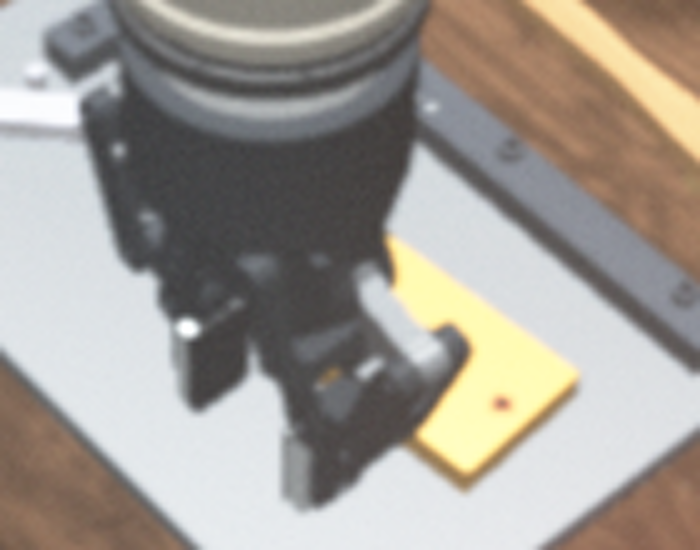

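The tips appear to be at z≈0.021, about 10 mm ahead of the TCP at this opening. The blank's top is at 0.022, so I'll lower in small steps and watch the force.

Emit:
arm_command --series '[[40, [0, 0, 3], 0], [40, [0, 0, 5], 0], [40, [0, 0, 5], 0]]'

```text
t: 3.12
eef_pos: [0.5299, 0.0993, 0.0272]
tool_rot: [-0.0, 0.707, 0.707, -0.0]
contact_force: [-0.7, 0.4, -0.3]
gripper_width: 0.465
```

Emit:
arm_command --series '[[40, [0, 0, 1], 0], [40, [0, 0, 2], 0], [40, [0, 0, 2], 0]]'

```text
t: 3.5
eef_pos: [0.53, 0.0993, 0.0256]
tool_rot: [-0.0, 0.707, 0.707, 0.0]
contact_force: [-1.5, -0.1, 4.0]
gripper_width: 0.464
```

Run:
```python
from h import *
o,R=state();print(o["t"],o["eef_pos"],o["contact_force"])
cv2.imwrite("pics/s3.png",cv2.resize(read_camera("scene")[230:340,260:400],None,fx=5,fy=5,interpolation=cv2.INTER_CUBIC))
m=camera_model("scene");e=o["eef_pos"]
for z in (.010,.014,.018,.022): print(z,(proj(m,(e[0]-.011,e[1]-.02,z))-[260,230])*5,(proj(m,(e[0]-.011,e[1]+.02,z))-[260,230])*5)
```

```text
3.5 [0.53   0.0993 0.0256] [-1.5292 -0.0815  3.956 ]
0.01 [283.4934 519.4896] [193.6567 432.6483]
0.014 [283.6291 511.3855] [193.4863 424.4442]
0.018 [283.7658 503.2253] [193.3149 416.1846]
0.022 [283.9033 495.0083] [193.1422 407.869 ]
```

View pics/s3.png

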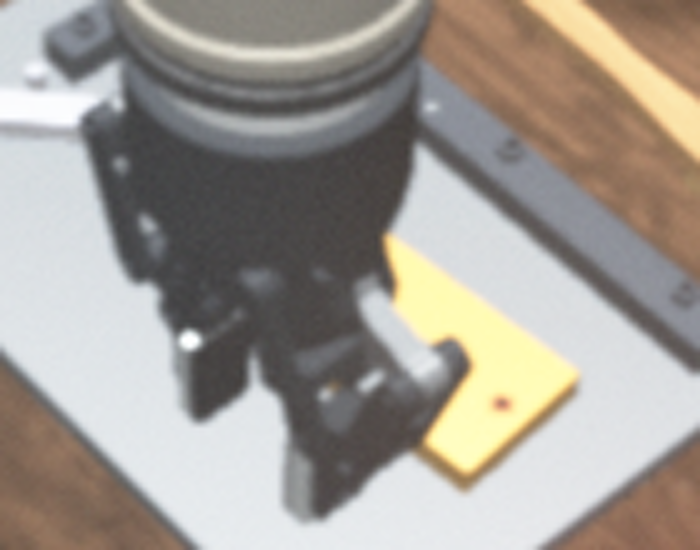

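Contact of 4 N with TCP z at 0.0256 means the tip is on the plate, 15.6 mm ahead of the TCP. I'll raise 3 mm and push the blank rearward.

Emit:
arm_command --series '[[40, [0, 0, -3], 0], [40, [0, 6, -3], 0], [40, [0, 12, -3], 0], [40, [0, 18, -3], 0], [40, [0, 24, -3], 0], [40, [0, 30, -3], 0], [40, [0, 36, -3], 0], [40, [0, 42, -3], 0]]'

```text
t: 4.55
eef_pos: [0.5722, 0.0991, 0.0282]
tool_rot: [-0.0, 0.707, 0.707, -0.0]
contact_force: [-1.2, -0.3, -1.0]
gripper_width: 0.471
```

Run:
```python
from h import *
o,R=state();print(o["t"],o["eef_pos"],o["contact_force"])
cv2.imwrite("pics/s4.png",cv2.resize(read_camera("scene")[200:340,250:420],None,fx=4.5,fy=4.5,interpolation=cv2.INTER_CUBIC))
```

```text
4.55 [0.5722 0.0991 0.0282] [-1.1639 -0.3116 -1.0043]
```

View pics/s4.png

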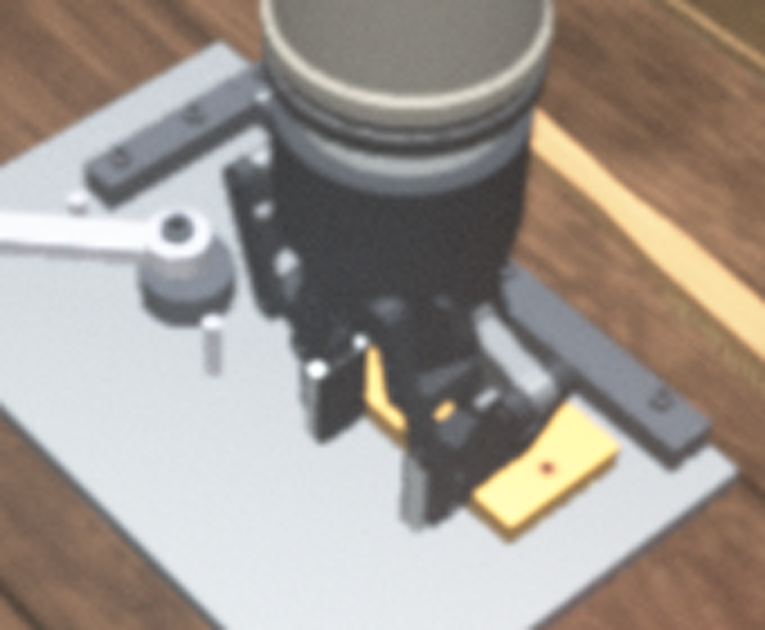

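The blank is moving ahead of both fingers. I'll go on to the fence.

Emit:
arm_command --series '[[40, [0, 5, 0], 0], [40, [0, 9, 0], 0], [40, [0, 11, 0], 0], [40, [0, 12, 0], 0], [40, [0, 12, 0], 0]]'

```text
t: 5.22
eef_pos: [0.5833, 0.0992, 0.0282]
tool_rot: [-0.0, 0.707, 0.707, -0.0]
contact_force: [-4.1, -0.1, 1.6]
gripper_width: 0.471
```

Emit:
arm_command --series '[[40, [0, 1, 0], 0], [40, [0, 2, 0], 0], [40, [0, 2, 0], 0]]'

```text
t: 5.6
eef_pos: [0.5835, 0.0991, 0.0277]
tool_rot: [-0.002, 0.707, 0.707, -0.002]
contact_force: [-8.6, 0.1, 4.4]
gripper_width: 0.47
```

Emit:
arm_command --series '[[40, [0, 1.5, 0], 0], [40, [0, 1.5, 0], 0], [40, [0, 1.5, 0], 0], [40, [0, -6, 0], 0], [40, [0, -20, 0], 0], [40, [0, -20, -30], 0], [40, [0, -20, -50], 0]]'

```text
t: 6.48
eef_pos: [0.5662, 0.0993, 0.0795]
tool_rot: [0.001, 0.707, 0.707, 0.001]
contact_force: [0.1, -0.4, -0.4]
gripper_width: 0.469
```

Run:
```python
from h import *
o,R=state();print(o["t"],o["eef_pos"],o["contact_force"])
cv2.imwrite("pics/s5.png",cv2.resize(read_camera("scene")[200:340,250:420],None,fx=4.5,fy=4.5,interpolation=cv2.INTER_CUBIC))
cv2.imwrite("pics/w5.png",read_camera("wrist"))
print(plan((620,60,70),0),plan((620,60,70),180),o["q"])
```

```text
6.475 [0.5662 0.0993 0.0795] [ 0.1376 -0.3646 -0.3858]
(array([-39.6,  52.3,  10.8]), 1.571) (array([-39.6,  52.3,  10.8]), -1.571) [-0.4614  0.5367  0.2331  1.9437 -0.1887  0.6797  1.458 ]
```

View pics/s5.png

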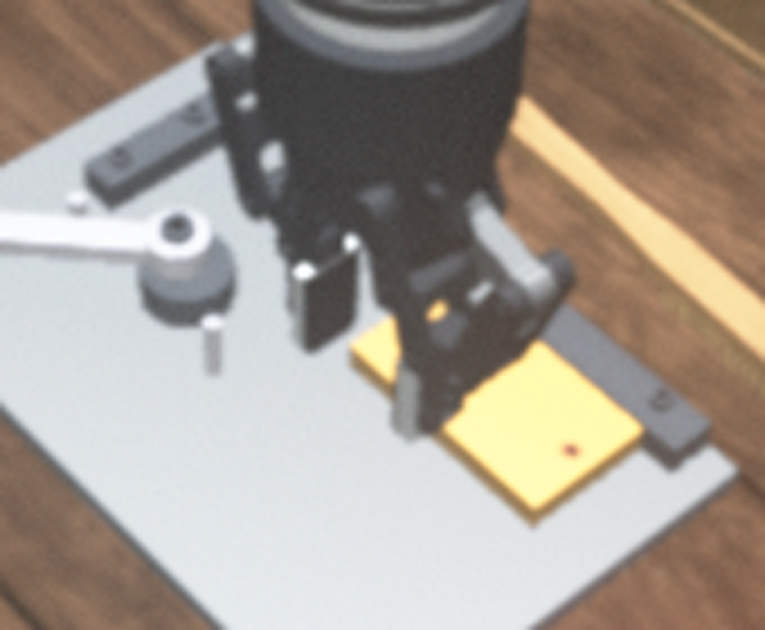

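View pics/w5.png

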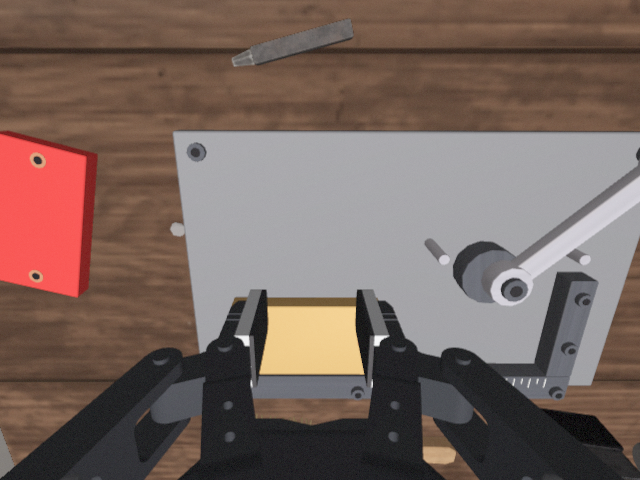

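The blank's rear side lies parallel along the fence: its rear edge at wrist row ≈375 meets the fence with no gap. Next I roll 90° and go to the blank's right end.

Emit:
arm_command --series '[[6, [-15, 15, 0], 0.18], [6, [-30, 30, 0], 0.36], [6, [-45, 45, 0], 0.54], [6, [-60, 53, 0], 0.72], [6, [-73, 53, 0], 0.9], [6, [-73, 53, 0], 1.08], [6, [-73, 53, 0], 1.26], [6, [-73, 53, 0], 1.44]]'

```text
t: 7.58
eef_pos: [0.6186, 0.0261, 0.0775]
tool_rot: [0.0, 0.998, 0.062, -0.0]
contact_force: [0.4, 0.4, 0.2]
gripper_width: 0.073
```

Emit:
arm_command --series '[[6, [0, 0, 0], 0.131], [6, [0, 0, 0], 0.131]]'

```text
t: 7.82
eef_pos: [0.6185, 0.0263, 0.0774]
tool_rot: [0.001, 1.0, 0.001, -0.0]
contact_force: [-1.2, -0.3, -0.4]
gripper_width: 0.076
```

Run:
```python
from h import *
o,R=state();print(o["t"],o["eef_pos"],o["contact_force"],o["q"],o["gripper_width"])
print(plan((619,27,30),0))
m=camera_model("top");im=read_camera("top")
cv2.imwrite("pics/t6.png",cv2.resize(im[210:320,230:400],None,fx=4.6,fy=4.6,interpolation=cv2.INTER_CUBIC))
```

```text
7.825 [0.6185 0.0263 0.0774] [-1.1904 -0.2617 -0.3798] [-0.6002  0.6829  0.6417  1.854  -0.5575  0.7925  0.3394] 0.07559560298715001
(array([ 0.5, -0.7, 47.4]), 0.001)
```

View pics/t6.png

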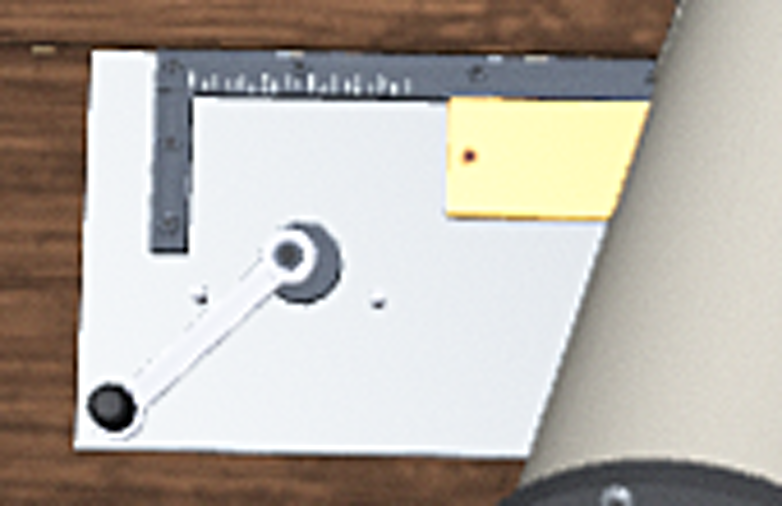

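The blank is flush on the fence, its left end at crop column 447 against the stop at 190, roughly 105 mm to go. I'll lower and push left.

Emit:
arm_command --series '[[6, [0, 0, 15], 0], [6, [0, 0, 30], 0], [6, [0, 0, 40], 0], [6, [0, 0, 47], 0], [6, [0, 0, 47], 0], [6, [0, -5, 47], 0], [6, [0, -10, 47], 0]]'

```text
t: 8.75
eef_pos: [0.6193, 0.0368, 0.0317]
tool_rot: [-0.0, 1.0, 0.0, 0.0]
contact_force: [-0.2, 0.2, 0.7]
gripper_width: 0.07
```

Emit:
arm_command --series '[[6, [0, -8, 0], 0], [6, [0, -15, 0], 0], [6, [0, -22, 0], 0], [6, [0, -30, 0], 0], [6, [0, -37, 0], 0], [6, [0, -44, 0], 0], [6, [0, -51, 0], 0], [6, [0, -58, 0], 0]]'

```text
t: 9.75
eef_pos: [0.6189, 0.0947, 0.0313]
tool_rot: [-0.0, 1.0, -0.0, -0.0]
contact_force: [0.5, -3.2, 1.0]
gripper_width: 0.067
```

Run:
```python
from h import *
o,R=state();print(o["t"],o["eef_pos"],o["contact_force"],o["gripper_width"])
m=camera_model("top");im=read_camera("top")
cv2.imwrite("pics/t7.png",cv2.resize(im[210:320,230:400],None,fx=4.6,fy=4.6,interpolation=cv2.INTER_CUBIC))
cv2.imwrite("pics/s7.png",cv2.resize(read_camera("scene")[180:340,220:420],None,fx=4,fy=4,interpolation=cv2.INTER_CUBIC))
```

```text
9.75 [0.6189 0.0947 0.0313] [ 0.511  -3.1537  0.9814] 0.06658070632829527
```

View pics/t7.png

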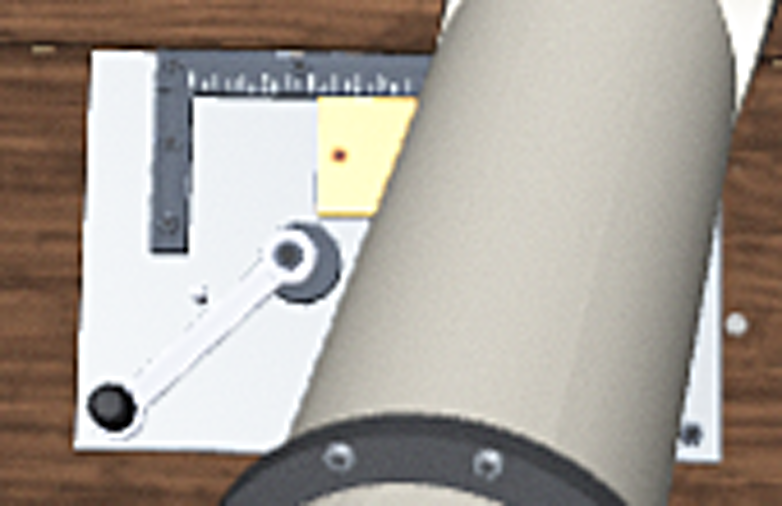

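View pics/s7.png

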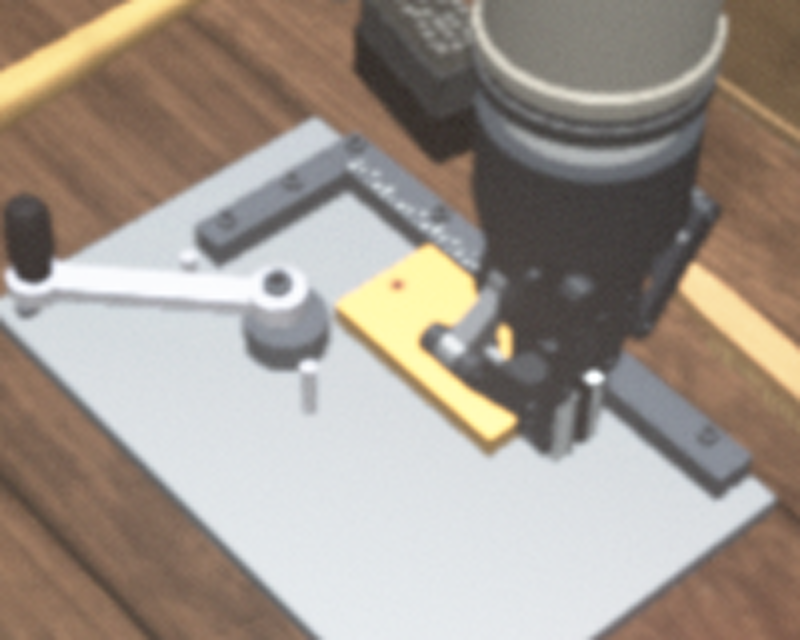

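The blank is sliding squarely along the fence with about 52 mm left. I'll continue.

Emit:
arm_command --series '[[6, [0, -7, 0], 0], [6, [0, -14, 0], 0], [6, [0, -21, 0], 0], [6, [0, -28, 0], 0], [6, [0, -34, 0], 0], [6, [0, -40, 0], 0], [6, [0, -45, 0], 0], [6, [0, -48, 0], 0]]'

```text
t: 10.85
eef_pos: [0.6189, 0.1427, 0.0312]
tool_rot: [-0.0, 1.0, 0.0, -0.0]
contact_force: [0.4, -1.1, -0.2]
gripper_width: 0.071
```

Emit:
arm_command --series '[[6, [0, -2, 0], 0], [6, [0, -4, 0], 0], [6, [0, -6, 0], 0], [6, [0, -7, 0], 0]]'

```text
t: 11.35
eef_pos: [0.6189, 0.1483, 0.0313]
tool_rot: [0.001, 1.0, -0.0, -0.0]
contact_force: [0.3, -4.7, -0.1]
gripper_width: 0.07
```

Emit:
arm_command --series '[[6, [0, -2, 0], 0], [6, [0.5, -3, 0], 0], [1, [1, -4, 0], 0]]'

```text
t: 11.72
eef_pos: [0.6197, 0.1485, 0.0313]
tool_rot: [0.003, 1.0, -0.002, -0.0]
contact_force: [-1.9, -12.5, 2.1]
gripper_width: 0.012
```

Run:
```python
from h import *
o,R=state();print(o["t"],o["eef_pos"],o["contact_force"],o["gripper_width"])
m=camera_model("top");im=read_camera("top")
cv2.imwrite("pics/t8.png",cv2.resize(im[210:320,230:400],None,fx=4.6,fy=4.6,interpolation=cv2.INTER_CUBIC))
cv2.imwrite("pics/s8.png",cv2.resize(read_camera("scene")[180:340,220:420],None,fx=4,fy=4,interpolation=cv2.INTER_CUBIC))
```

```text
11.725 [0.6197 0.1485 0.0313] [ -1.8558 -12.5296   2.1484] 0.01167096671946841
```

View pics/t8.png

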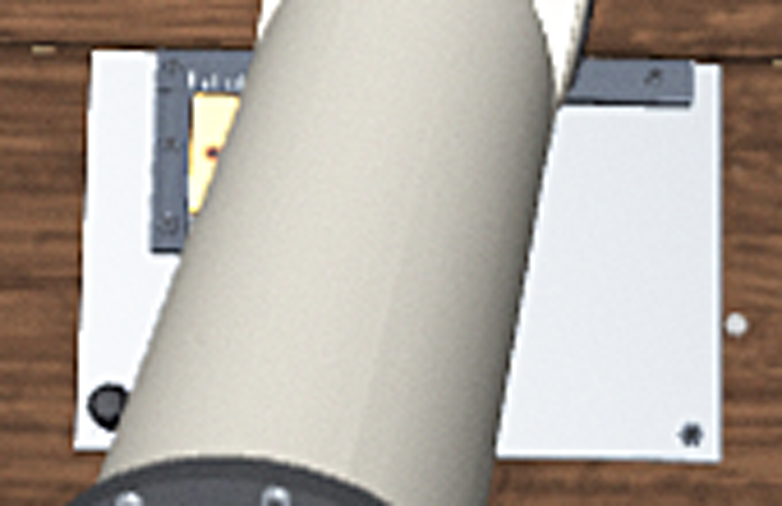

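View pics/s8.png

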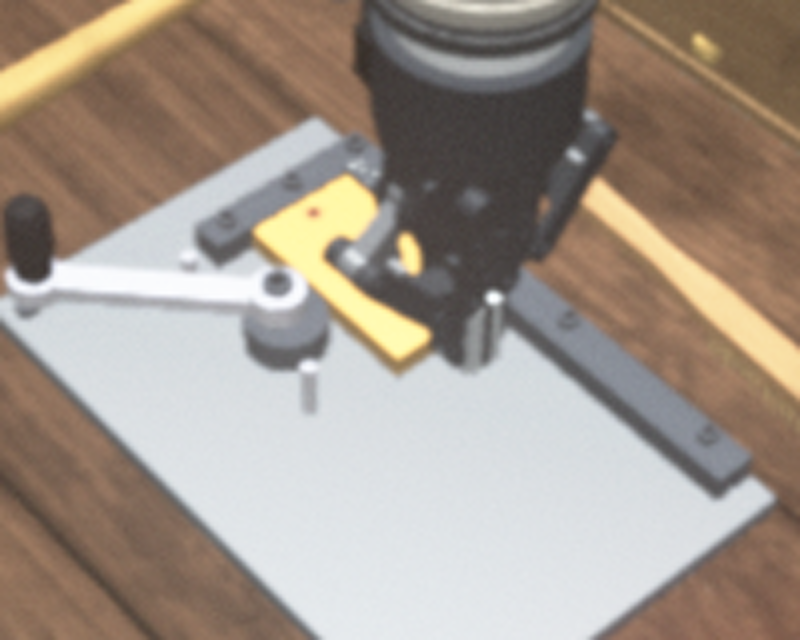

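The blank stopped under 12.5 N with TCP y steady at 148.5, so it is on the stop. I'll back off, rise and move behind the grip.

Emit:
arm_command --series '[[0, [-1, 5, 0], 0], [0, [-1, 18, 0], 0], [0, [-1, 18, -40], 0], [0, [-1, 18, -80], 0], [0, [-20, -5, -85], 0.15], [0, [-40, -45, -85], 0.3], [0, [-65, -90, -85], 0.45], [0, [-80, -120, -85], 0.6]]'

```text
t: 12.82
eef_pos: [0.5385, 0.2762, 0.1162]
tool_rot: [-0.001, 0.955, -0.297, -0.001]
contact_force: [-0.9, -0.6, -1.3]
gripper_width: -0.002
```

Run:
```python
from h import *
o,R=state();print(o["t"],o["eef_pos"],o["contact_force"],o["gripper_width"])
m=camera_model("top");im=read_camera("top")
cv2.imwrite("pics/t9.png",cv2.resize(im[210:320,230:400],None,fx=4.6,fy=4.6,interpolation=cv2.INTER_CUBIC))
cv2.imwrite("pics/w9.png",read_camera("wrist"))
b=im.astype(int); roi=np.zeros(im.shape[:2],bool); roi[205:330,235:400]=1
br=roi&(b[...,2]-b[...,0]>50)&(b[...,2]>190)
try:
    c,r=quad(br); P=np.array([ray(m,*p,0.022)[:2] for p in c[:,0]]); rr=cv2.minAreaRect((P*1000).astype(np.float32)); print("blank",rr)
except Exception as e: print(e)
print(plan((527,297,116),-42.5))
```

```text
12.825 [0.5385 0.2762 0.1162] [-0.9434 -0.6253 -1.3441] -0.0021243232675036867
blank ((617.9915161132812, 205.49530029296875), (49.29846954345703, 88.70128631591797), 1.0357122421264648)
(array([-18.8,  -9.1,  -0.4]), 0.147)
```

View pics/t9.png

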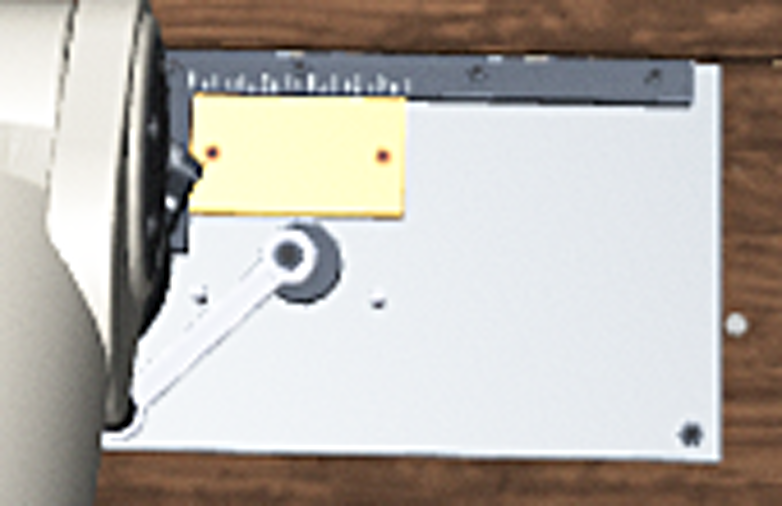

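View pics/w9.png

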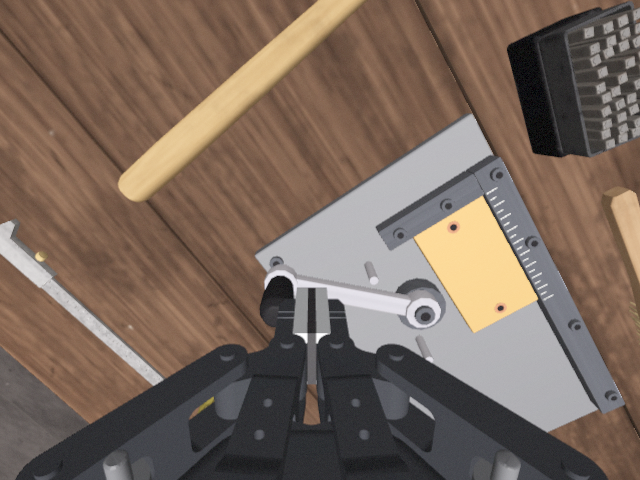

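The blank sits in the corner, measured at (618.0, 205.5) against the nest at (619.5, 206), and the wrist view shows no gap at fence or stop. I'll quantify both from the wrist view, along with the lever angle.

Run:
```python
from h import *
m=camera_model("wrist"); im=cv2.imread("pics/w9.png").astype(int)
br=(im[...,2]-im[...,0]>90)&(im[...,2]>190); br[:190]=0; br[340:]=0; br[:,:405]=0; br[:,560:]=0
c,r=quad(br); P=np.array([ray(m,*p,0.022)[:2] for p in c[:,0]])
print("blank",cv2.minAreaRect((P*1000).astype(np.float32)))
h=ray(m,425,311,.038);g=ray(m,281,278,.036); print("hub",h,"grip base",g, "a",np.arctan2(*(g-h)[[1,0]])%(2*np.pi))
print("stop end corner top", ray(m,377,228,.024), ray(m,392,249,.024), "fence end",ray(m,599,410,.024),ray(m,491,190,.024))
o,R=state()
P0=np.array([573,208.])
for a in (2.38,):
    t=np.array([-np.sin(a),np.cos(a)]); G=P0+95*np.array([np.cos(a),np.sin(a)]); print(G, G-t*34, plan((*(G-t*34),60),np.degrees(a)+180))
```

```text
blank ((621.0912475585938, 202.00875854492188), (49.76754379272461, 88.78932189941406), 0.17367994785308838)
hub [0.5767 0.2042 0.038 ] grip base [0.5117 0.276  0.036 ] a 2.3069485222270454
stop end corner top [0.5797 0.2659 0.024 ] [0.5804 0.2479 0.024 ] fence end [0.6466 0.0397 0.024 ] [0.6512 0.2476 0.024 ]
[504.2449 273.5571] [527.7075 298.1642] (array([-18.7, -10.4,  55.6]), 0.167)
```

Yaw is 0.2° in the wrist view, so the blank is home. I'll go down behind the grip.

Emit:
arm_command --series '[[0, [-19, -10, 0], 0.15], [0, [-19, -10, 15], 0.15], [0, [-19, -10, 35], 0.15], [0, [-19, -10, 50], 0.15], [0, [-19, -10, 56], 0.15], [0, [-19, -10, 56], 0.15]]'

```text
t: 13.68
eef_pos: [0.53, 0.2916, 0.0598]
tool_rot: [0.0, 0.93, -0.367, -0.0]
contact_force: [-0.4, 0.1, 0.3]
gripper_width: -0.002
```

```bash
cat >> h.py <<'E'
P0=np.array([573,208.])
def arc(a_list,off,z=60,rad=95):
    "tool poses behind the grip by off mm, relative to current pose"
    out=[]
    for a in a_list:
        t=np.array([-np.sin(a),np.cos(a)]); G=P0+rad*np.array([np.cos(a),np.sin(a)]); out.append((round(a,3),)+plan((*(G-t*off),z),np.degrees(a)+180))
    return out
E
python3 - <<'E'
from h import *
o,R=state();print(o["t"],o["eef_pos"],o["contact_force"])
cv2.imwrite("pics/s10.png",cv2.resize(read_camera("scene")[190:340,190:390],None,fx=4,fy=4,interpolation=cv2.INTER_CUBIC))
for x in arc(np.arange(2.4,2.4+8*.1,.1),20.5): print(x)
E
```

```text
13.675 [0.53   0.2916 0.0598] [-0.4208  0.1387  0.3293]
(np.float64(2.4), array([-6.8, 12.5,  0.3]), -0.009)
(np.float64(2.5), array([-8.3, 22.1,  0.3]), -0.109)
(np.float64(2.6), array([-8.8, 31.8,  0.3]), -0.209)
(np.float64(2.7), array([-8.3, 41.5,  0.3]), -0.309)
(np.float64(2.8), array([-6.9, 51.1,  0.3]), -0.409)
(np.float64(2.9), array([-4.6, 60.6,  0.3]), -0.509)
(np.float64(3.0), array([-1.3, 69.7,  0.3]), -0.609)
(np.float64(3.1), array([ 2.9, 78.5,  0.3]), -0.709)
(np.float64(3.2), array([ 8. , 86.8,  0.3]), -0.809)
```

View pics/s10.png

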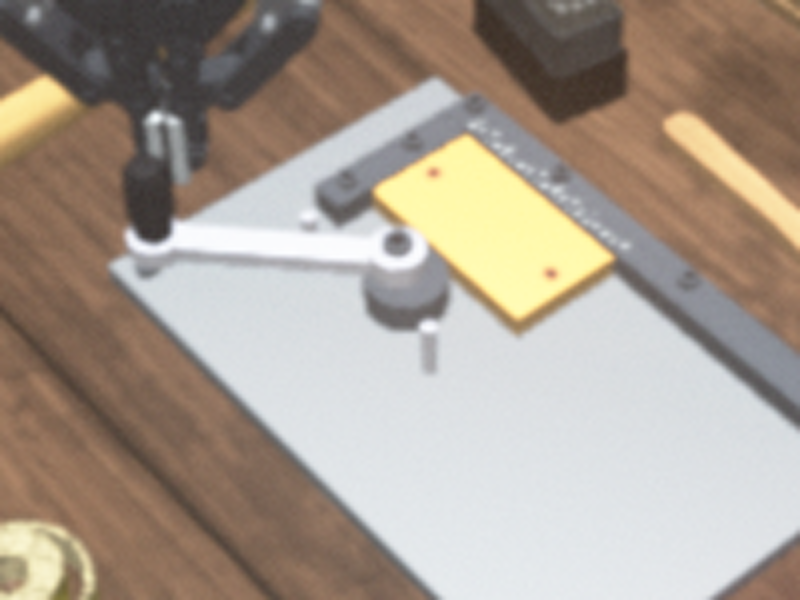

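The scene view shows the blank flush in the corner and the closed fingers just behind the grip. I'll push along the arc.

Emit:
arm_command --series '[[0, [-5, 7, 0], 0], [0, [-7, 13, 0], 0], [0, [-8, 20, 0], -0.08], [0, [-8.5, 27, 0], -0.16], [0, [-9, 34, 0], -0.23], [0, [-8, 42, 0], -0.31], [0, [-7, 51, 0], -0.41], [0, [-5, 60, 0], -0.51]]'

```text
t: 14.72
eef_pos: [0.4848, 0.2519, 0.0606]
tool_rot: [-0.0, 0.993, -0.118, 0.0]
contact_force: [0.3, 1.4, -0.4]
gripper_width: 0.001
```

Run:
```python
from h import *
o,R=state();print(o["t"],o["eef_pos"],o["contact_force"])
cv2.imwrite("pics/s11.png",cv2.resize(read_camera("scene")[190:340,190:390],None,fx=4,fy=4,interpolation=cv2.INTER_CUBIC))
for x in arc(np.arange(3.0,3.0+8*.1,.1),20.5): print(x)
```

```text
14.725 [0.4848 0.2519 0.0606] [ 0.2949  1.4319 -0.3673]
(np.float64(3.0), array([-0.3,  9. ,  0.7]), -0.092)
(np.float64(3.1), array([-1. , 18.7,  0.7]), -0.192)
(np.float64(3.2), array([-0.7, 28.4,  0.7]), -0.292)
(np.float64(3.3), array([ 0.5, 38. ,  0.7]), -0.392)
(np.float64(3.4), array([ 2.7, 47.5,  0.7]), -0.492)
(np.float64(3.5), array([ 5.9, 56.7,  0.7]), -0.592)
(np.float64(3.6), array([ 9.9, 65.5,  0.7]), -0.692)
(np.float64(3.7), array([14.8, 73.9,  0.7]), -0.792)
```

View pics/s11.png

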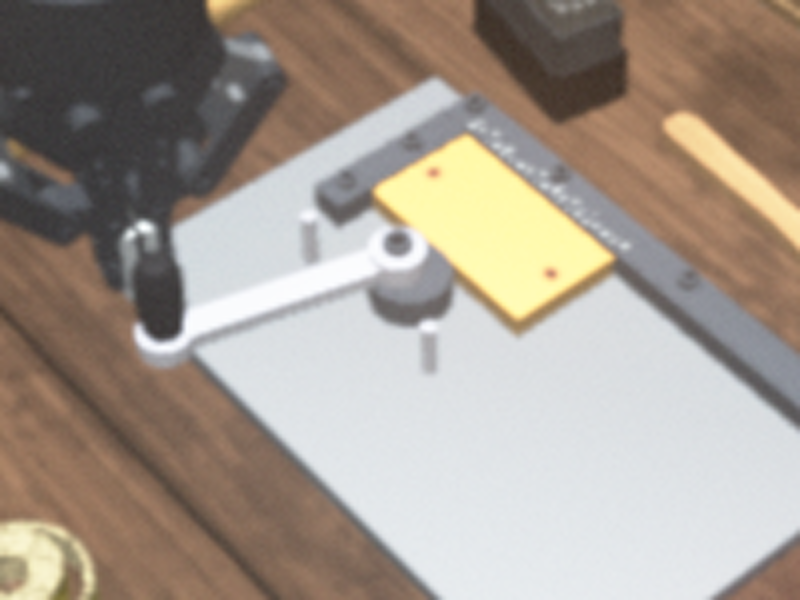

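The lever is swinging cleanly and the blank is unmoved. Continuing.

Emit:
arm_command --series '[[0, [0, 9, 0], -0.09], [0, [-1, 18, 0], -0.19], [0, [-0.5, 27, 0], -0.28], [0, [0.5, 36, 0], -0.37], [0, [2, 44, 0], -0.455], [0, [4, 51, 0], -0.53], [0, [6.5, 58, 0], -0.605], [0, [9.5, 64.5, 0], -0.68]]'

```text
t: 15.78
eef_pos: [0.4785, 0.1868, 0.0604]
tool_rot: [-0.0, 0.976, 0.219, -0.0]
contact_force: [-1.5, 0.8, -0.0]
gripper_width: 0.006
```

Run:
```python
from h import *
o,R=state();print(o["t"],o["eef_pos"],o["contact_force"])
cv2.imwrite("pics/s12.png",cv2.resize(read_camera("scene")[190:340,190:390],None,fx=4,fy=4,interpolation=cv2.INTER_CUBIC))
for x in arc(np.arange(3.6,4.25,.1),20.5): print(x)
```

```text
15.775 [0.4785 0.1868 0.0604] [-1.4742  0.8218 -0.0437]
(np.float64(3.6), array([-0.7,  1.2,  0.5]), -0.016)
(np.float64(3.7), array([-2.1, 10.8,  0.5]), -0.116)
(np.float64(3.8), array([-2.5, 20.5,  0.5]), -0.216)
(np.float64(3.9), array([-2. , 30.2,  0.5]), -0.316)
(np.float64(4.0), array([-0.5, 39.8,  0.5]), -0.416)
(np.float64(4.1), array([ 1.9, 49.2,  0.5]), -0.516)
(np.float64(4.2), array([ 5.2, 58.3,  0.5]), -0.616)
```

View pics/s12.png

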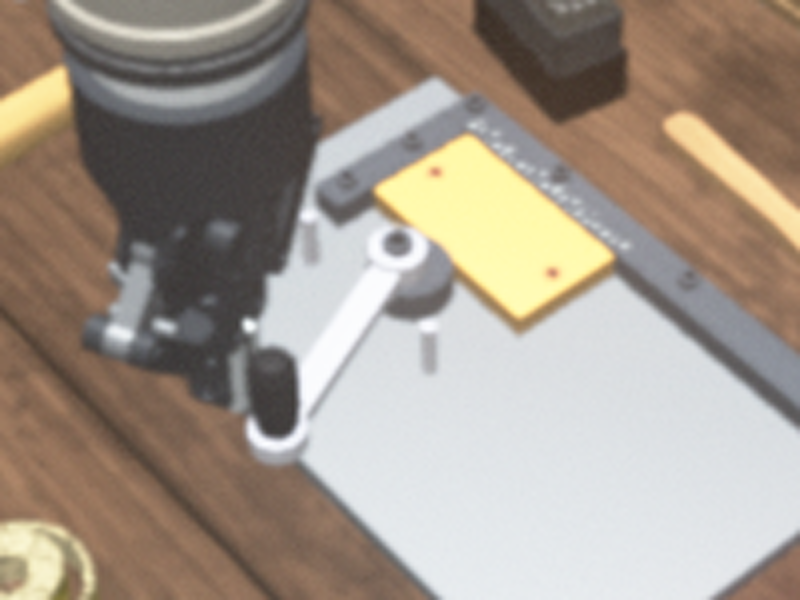

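Emit:
arm_command --series '[[0, [-1.5, 6, 0], -0.07], [0, [-2, 12, 0], -0.13], [0, [-2.5, 18, 0], -0.19], [0, [-2.5, 24, 0], -0.25], [0, [-2, 30, 0], -0.315], [0, [-1, 35, 0], -0.37], [0, [-0.5, 40, 0], -0.42]]'

```text
t: 16.7
eef_pos: [0.4944, 0.1508, 0.0602]
tool_rot: [-0.001, 0.909, 0.417, -0.001]
contact_force: [-2.2, 2.4, 1.0]
gripper_width: -0.003
```

Run:
```python
from h import *
o,R=state();print(o["t"],o["eef_pos"],o["contact_force"], R.inv().apply(o["contact_force"]))
cv2.imwrite("pics/s13.png",cv2.resize(read_camera("scene")[190:340,190:390],None,fx=4,fy=4,interpolation=cv2.INTER_CUBIC))
for x in arc(np.arange(3.95,4.25,.05),20.5): print(x)
```

```text
16.7 [0.4944 0.1508 0.0602] [-2.2159  2.3652  0.9542] [ 0.3447 -3.2246 -0.9479]
(np.float64(3.95), array([ 0.8, -4.2,  0.3]), 0.052)
(np.float64(4.0), array([-0.3,  0.5,  0.3]), 0.002)
(np.float64(4.05), array([-1.2,  5.3,  0.3]), -0.048)
(np.float64(4.1), array([-1.9, 10.1,  0.3]), -0.098)
(np.float64(4.15), array([-2.4, 15. ,  0.3]), -0.148)
(np.float64(4.2), array([-2.6, 19.8,  0.3]), -0.198)
```

View pics/s13.png

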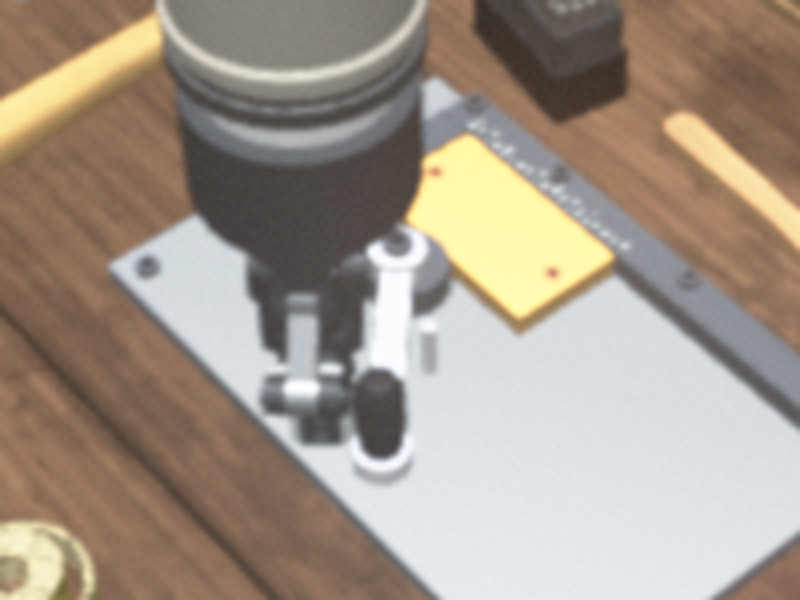

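The lever is near the right dowel and the blank is still in its corner. Final part, watching the force.

Emit:
arm_command --series '[[0, [-0.5, 3, 0], -0.03], [0, [-1, 6, 0], -0.055], [0, [-1.5, 8.5, 0], -0.08], [0, [-2, 10, 0], -0.1], [0, [-2, 11, 0], -0.1]]'

```text
t: 17.38
eef_pos: [0.5027, 0.1418, 0.0602]
tool_rot: [-0.0, 0.887, 0.462, -0.0]
contact_force: [-3.5, 2.0, 0.5]
gripper_width: 0.003
```

Run:
```python
from h import *
o,R=state();print(o["t"],o["eef_pos"],o["contact_force"], R.inv().apply(o["contact_force"]))
for x in arc(np.arange(4.05,4.25,.05),20.5): print(x)
```

```text
17.375 [0.5027 0.1418 0.0602] [-3.4661  1.9978  0.5379] [-0.3512 -3.9855 -0.5358]
(np.float64(4.05), array([ 0.8, -5.8,  0.2]), 0.052)
(np.float64(4.1), array([-0.4, -1.1,  0.2]), 0.002)
(np.float64(4.15), array([-1.3,  3.7,  0.2]), -0.048)
(np.float64(4.2), array([-2. ,  8.5,  0.2]), -0.098)
(np.float64(4.25), array([-2.4, 13.4,  0.2]), -0.148)
```

Emit:
arm_command --series '[[0, [-0.3, 1.5, 0], -0.01], [0, [-0.6, 3, 0], -0.02], [0, [-0.6, 3, 0], -0.02]]'

```text
t: 17.75
eef_pos: [0.5027, 0.1414, 0.0601]
tool_rot: [-0.002, 0.882, 0.472, -0.002]
contact_force: [-9.7, 4.9, 6.3]
gripper_width: 0.002
```

Emit:
arm_command --series '[[0, [0, 1.5, 0], 0], [0, [0, 2, 0], 0], [0, [0, 2, 0], 0]]'

```text
t: 18.12
eef_pos: [0.5028, 0.1413, 0.06]
tool_rot: [-0.003, 0.882, 0.472, -0.003]
contact_force: [-14.5, 7.3, 10.5]
gripper_width: -0.001
```

Run:
```python
from h import *
o,R=state();print(o["t"],o["eef_pos"],o["contact_force"], R.inv().apply(o["contact_force"]))
```

```text
18.125 [0.5028 0.1413 0.06  ] [-14.452    7.3389  10.4515] [ -1.9298 -16.1777 -10.3204]
```

Hard stop: the TCP does not move while the force climbs to 16 N. I'll back off, rise and check.

Emit:
arm_command --series '[[0, [0, -6, 0], 0], [0, [0, -20, 0], 0], [0, [0, -25, -30], 0], [0, [0, -25, -80], 0], [0, [0, -50, -110], 0], [0, [0, -90, -130], 0], [0, [0, -130, -140], 0], [0, [0, -170, -140], 0]]'

```text
t: 19.12
eef_pos: [0.3651, 0.2343, 0.2013]
tool_rot: [-0.001, 0.882, 0.47, 0.002]
contact_force: [1.2, 0.7, 0.2]
gripper_width: -0.002
```

Emit:
arm_command --series '[[0, [0, -50, 0], 0], [0, [0, -100, 0], 0], [0, [0, -100, 0], 0]]'

```text
t: 19.5
eef_pos: [0.2799, 0.2908, 0.2004]
tool_rot: [-0.001, 0.881, 0.473, 0.0]
contact_force: [0.5, -1.0, 0.2]
gripper_width: 0.0
```

Run:
```python
from h import *
o,R=state();print(o["t"],o["eef_pos"],o["contact_force"])
im=read_camera("top"); m=camera_model("top")
cv2.imwrite("pics/t14.png",im)
cv2.imwrite("pics/t14c.png",cv2.resize(im[210:320,230:400],None,fx=4.6,fy=4.6,interpolation=cv2.INTER_CUBIC))
cv2.imwrite("pics/s14.png",cv2.resize(read_camera("scene")[190:340,190:390],None,fx=4,fy=4,interpolation=cv2.INTER_CUBIC))
b=im.astype(int); roi=np.zeros(im.shape[:2],bool); roi[205:330,235:400]=1
br=roi&(b[...,2]-b[...,0]>50)&(b[...,2]>190)
c,r=quad(br); P=np.array([ray(m,*p,0.022)[:2] for p in c[:,0]]); print("blank",cv2.minAreaRect((P*1000).astype(np.float32)))
dk=roi&(b.max(2)<60); dk[:280]=0; dk[:,365:]=0
c,_=quad(dk); M=cv2.moments(c); u,v=M['m10']/M['m00'],M['m01']/M['m00']; g=ray(m,u,v,.074)*1000; d=g[:2]-P0; print("grip",u,v,g,"a",np.arctan2(d[1],d[0])%(2*np.pi),np.hypot(*d))
```

```text
19.5 [0.2799 0.2908 0.2004] [ 0.4576 -1.0068  0.1743]
blank ((616.0059814453125, 205.46115112304688), (45.3267707824707, 88.69779205322266), 1.0356707572937012)
grip 333.28115942028984 293.5623188405797 [516.2486 130.034   74.    ] a 4.083183187444192 96.43350195379358
```

View pics/t14.png

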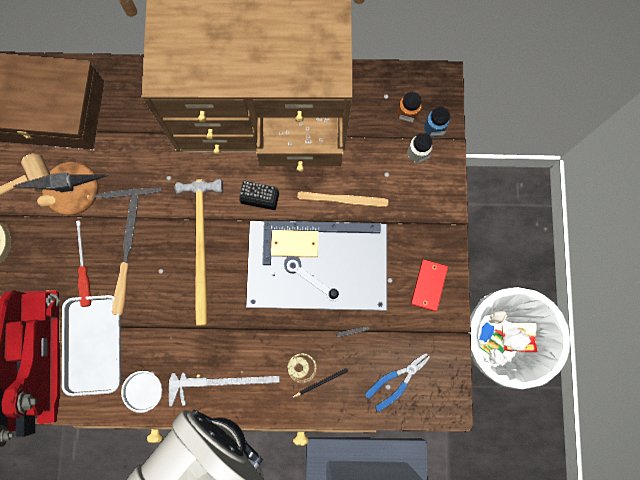

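View pics/t14c.png

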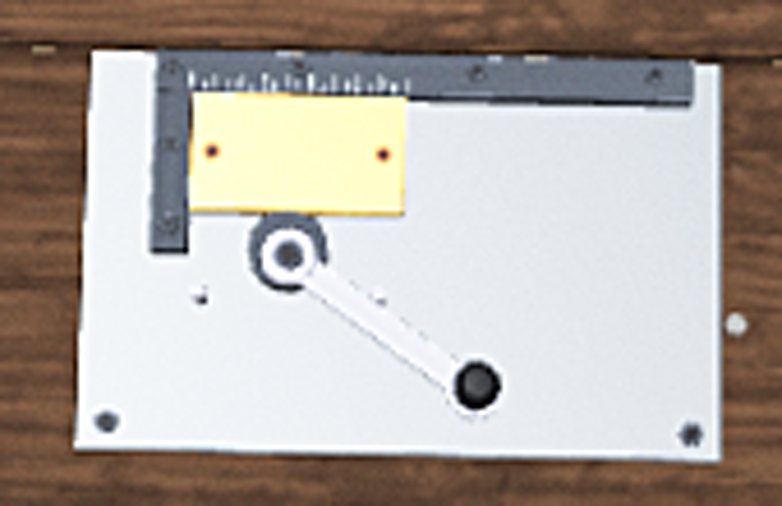

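View pics/s14.png

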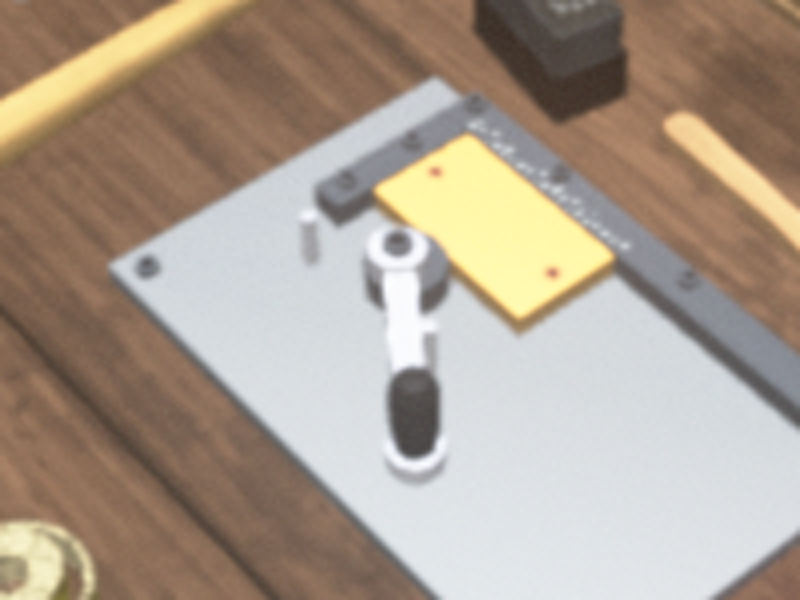

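The lever reads a=4.08 (joint ≈1.90) and lies on its dowel, with the cam against the blank's front. The blank is flush in the corner, its holes at crop (212,151) and (383,154), and the bystanders are where they were. Handing in.

Run:
```python
from h import *
print(bot.hand_in()); print(status.get_obs()["t"])
```

```text
the job is handed in; nothing more can be done
None
the job is handed in; nothing more can be done
```

The blank is home in the corner with the clamp locked, and I handed the job in at about 19.6 s of the 54 s allowed.

**What I did:** I pushed the blank back against the fence with two finger edges, reaching about 9 N when last read and then one slightly firmer press. I then slid it left onto the end stop, up to 12.5 N. Only then did I push the lever round with closed fingers until it stopped dead, with 16 N sideways (about 19 N in all). Nothing was gripped or lifted, and the arm was backed away before handing in.

**Last checks:**
- **Lever:** it lies on the right dowel. I measured its joint at about 1.90, against 1.92 at the stop, which is within my measuring error. The cam touches the blank's front.
- **Blank:** it looks flush against the fence and end stop in both views.
- **Bystanders:** the punch set, loose punch, hammer, brush and red look-alike looked unmoved in the top view.

**Checks that disagreed:**
- **Blank width:** the last top-view colour outline gave 45 mm instead of 50 mm, so its centre, (616, 205.5) against the nest at (619.5, 206), is unreliable. I put this down to the outline missing part of the blank, because the holes moved less than 1 mm during clamping.
- **Blank angle:** the top view read about 1°, but the wrist view before clamping read 0.2°.

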